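# Find the loaded filter housing by its weight and put it away

### The arm

A 6-joint arm with a two-finger parallel gripper is mounted at the origin on the work surface. World frame = base frame: x ahead of the robot, y to its left, z up, the work surface at z = 0. Lengths are in mm, angles in degrees, forces in N, time in s.
With the tool pointing down it reaches from about 350 to 850 mm from the base axis. Payload 8.1 kg.
Tool frame: the origin (TCP) lies on the centre line of the jaws, within the pads' length; the fingertips stand 14 mm ahead of it and the grasp point (between the pads) lies 5 mm behind it; z points along the fingers, y is the line along which they close (so a half turn about z gives the same grasp; the last joint's range is limited). The gripper opens to 85 mm and grips with 20 to 120 N. Pads are 22 mm wide; open, the fingers measure 114 mm over their backs; the gripper's body (76 mm by 85 mm) begins 54 mm behind the grasp point. The pads swing forward as they close: fully open they stand 13 mm farther back than shut.
Start: joints at [68.159, 7.471, 85.268, -0, 87.261, -4.893], TCP at [174.881, 573.953, 245.292] pointing down, gripper open.
Joint ranges: [-169.43, 169.43], [-51.17, 129.36], [1.28, 143.12], [-76.62, 256.62], [0, 156.53], [-152.29, 152.29]. Speed limits (degrees/s): [136.94, 136.94, 159.86, 180, 180, 180].

### API

Orientations are given as [roll, pitch, yaw] about the fixed x, y, z axes, in that order (R = Rz(yaw) Ry(pitch) Rx(roll)).
In Python, from bench import sense, snapshot, camera_info, hand_in gives the robot as it stands. The module is installed in compiled form; this text tells all that it offers.
- The arm moves only by the tool apply_moves, never from a script. Its argument "deltas" is a list of rows, each a list of 7 numbers: the shift along the tool's x, y, z scaled (see below), then the turn, a rotation vector about the tool's x, y, z scaled (see below), then the opening, from 0 (shut) to 1 (fully open). In form: [[dx, dy, dz, ax, ay, az, claw], ...]. A call has 1 to 8 rows; each row shifts and turns the commanded pose from where the row before left it, along the tool's axes as they then stand; what a row does not reach is not made up. The controller multiplies each number of a shift by 0.03 m and each number of a turn by 0.08 rad. A row lasts 1/8 s, in which the tool goes at most 62.5 mm and 10.7 degrees, less where a joint would pass 70% of its speed; a pose out of reach is approached as far as the arm can. A call with a number of a shift or a turn outside -1 to 1 is refused whole. A call with a gripper value outside its range is refused whole. The fingers move at their own pace and stop on an object; "grip_force" is the grip in N (left out, the last holds). Time passes only in rows, so rows that do not move let the fingers close. It gives the time, the measured TCP pose, the force, the opening and the grip force at its end, in the units of the state.
- sense(): the state, without advancing time (a new reading comes with each control period).
- snapshot(name): name is "scene" or "top" or "wrist"; returns the picture (480x640x3 uint8, red, green, blue); there is no depth.
- camera_info(name): a dict with "vertical_fov" (degrees; the focal length in pixels is half the picture's height over the tangent of half this angle, whatever the lens; pixels are square), "cx", "cy" (the principal point, pixels), "k1" (the pictures are not rectified: a ray, as slopes to the right and down, at radius r is drawn at 1 + k1 r^2 times it, then the intrinsics apply), "origin" and "rotation" of the camera in the world; the wrist camera has in their place "tool_from_camera" (4x4, takes a point from camera to tool coordinates, whose origin is the TCP and whose axes are the flange's). Camera axes: x right, y up, looking along -z (the intrinsics and any distortion apply to the point x, -y, -z); pixel columns grow to the right and rows downward; lengths in mm; the calibration is good to about 2 mm. A picture is of the moment at which its call begins: read the wrist's pose just before it. camera_info takes no time and is no camera call.
- hand_in(): hands the job in; it is judged then, once.
The state is a dict: "time": time; "joint_pos": joint angles; "qd": joint speeds; "joint_efforts": joint torques, N m; "tool_pos": TCP position; "tcp_rot": TCP orientation; "ft_force": force on the tool from outside, world axes, zero at the start; "wrist_torque": the same for the moment, N m; "finger_gap": finger opening in mm; "grip_force": force on a finger pad.
Only numpy, scipy, OpenCV 4.12 (cv2) and the standard library are available. Lean on these libraries where they do the work, as an engineer would, in place of code of your own. Each camera call takes 0.05 s, during which the arm holds its last target. There are 200 camera calls.

### The job

Three blue filter housings lying on the bench look the same, but only one has its heavy steel cartridge inside. Feel their weights by lifting, set the loaded one down gently, not dropped, in the open drawer and shut the drawer fully against its stop. Leave the two empty housings lying where they were and do not disturb the other things.

Things in the scene. Friction and masses are not known exactly. Their poses are not given: they have to be found in the camera images.
- housing_a: closed blue filter housing lying on its side, 142 x 54 x 54 mm: round bowl (x -65 to 22 mm; thin steel nipple to -77 mm) and square head block (x 22 to 65 mm). Origin on the underside below its centre of mass; x along the axis to the square head, z up. All three look alike; the loaded one changes each time: empty 0.2 to 0.32 kg, loaded 0.57 to 0.78 kg.
- housing_b: closed blue filter housing lying on its side, 142 x 54 x 54 mm: round bowl (x -65 to 22 mm; thin steel nipple to -77 mm) and square head block (x 22 to 65 mm). Origin on the underside below its centre of mass; x along the axis to the square head, z up. All three look alike; the loaded one changes each time: empty 0.2 to 0.32 kg, loaded 0.57 to 0.78 kg.
- housing_c: closed blue filter housing lying on its side, 142 x 54 x 54 mm: round bowl (x -65 to 22 mm; thin steel nipple to -77 mm) and square head block (x 22 to 65 mm). Origin on the underside below its centre of mass; x along the axis to the square head, z up. All three look alike; the loaded one changes each time: empty 0.2 to 0.32 kg, loaded 0.57 to 0.78 kg.
- drawer_unit: fixed low grey cabinet, 300 mm deep (x), 240 mm wide (y), 110 mm high, with one drawer in its front, which faces the cabinet's -x. Origin on the bench below the middle of its front edge (drawer shut). A carton and a white tub stand on its rear half, up to 165 mm above the bench.
- drawer (a joint): drawer opening in m: 0 shut against its stop, up to 0.21 open; it slides out along the cabinet's -x and moves with about 1 to 3 N. It starts open.
- drawer_handle (a point): middle of the drawer's handle, a steel bar 120 mm long along y, 11 mm thick, 72 mm above the bench, 35 mm in front of the drawer's face; moves with the drawer. x points into the cabinet (the shutting direction).
- drawer_floor (a point): point on the drawer's inner floor (22 mm above the bench), midway across, at the inside of its front panel; x points to the drawer's rear, along the shutting direction. When open, the floor is uncovered for 170 to 190 mm along x (aim 85 mm along x) and 198 mm wide in y. Side walls end 88 mm, the front about 100 mm above the bench. Moves with the drawer.
- wrench: steel wrench, 190 mm long, lying flat; origin under its middle (leave alone)
- screwdriver: screwdriver, 200 mm long, lying flat; origin under its middle (leave alone)
- tin: open metal tin, 84 mm across, 60 mm high; origin under its centre (leave alone)
- tape: roll of pale tape, 90 mm across, 30 mm high, lying flat; origin under its centre (leave alone)
- carton: small cardboard carton 80 x 60 x 40 mm; origin under its centre (leave alone)
- seal: black rubber seal ring, 70 mm across, 8 mm high; origin under its centre (leave alone)

How it is judged:
By the outcome, as a careful person would: the job done as asked, in the order asked, and still so for the second after the job is handed in, with the robot touching nothing.
It also fails if it takes over 70 s, if anything falls off the work surface, if the arm or the gripper's body presses on something with over 40 N, if the wrist force passes 120 N, or if a joint passes its speed limit or range.

## Working session

There is one attempt and no reset: what is moved stays moved. The work goes in short steps, Python scripts to look and compute and a tool call to move; the robot and the scene stay as the last step left them, time stands still between calls to the robot, and variables do not carry over. Pictures are saved under pics/ and viewed, at most 12 in all, crops included, and the job is handed in when it is done.

Besides the shell and the picture viewer there is one more tool, called after ">>>" as a command line: name --pt "numbers of a row" for each row, then --argument value for the rest. apply_moves: Moves the arm, as the interface text tells. Its arguments: {"type":"object","properties":{"deltas":{"type":"array"},"grip_force":{"type":"number"}},"required":["deltas"]}

```bash
mkdir -p pics; python3 - <<'E'
from bench import *
import cv2
s=sense();print(s)
for n in("scene","top","wrist"):
    print(n,camera_info(n))
    cv2.imwrite(f"pics/{n}0.png",snapshot(n)[:,:,::-1])
E
```

```text
{'time': 0.0, 'joint_pos': array([ 6.81614885e+01,  7.51541950e+00,  8.53307432e+01, -1.49799634e-04,
        8.72609604e+01, -4.89111161e+00]), 'qd': array([-0.09977923,  0.09084687,  0.06384599, -0.09703927,  0.03936492,
       -0.03989543]), 'joint_efforts': array([-2.97308015e-04, -5.69395351e+01, -5.00554490e+01,  2.78682268e-05,
        1.48103078e-02, -9.00883890e-06]), 'tool_pos': array([174.65787983, 573.46101578, 244.22712819]), 'tcp_rot': array([-1.79893254e+02, -8.98449452e-03,  1.63052599e+02]), 'ft_force': array([-0.39111928,  0.11265966, -0.22200742]), 'wrist_torque': array([ 0.05134516,  0.03503053, -0.01379348]), 'grip_force': 0.0, 'finger_gap': 85.30045779068722}
scene {'vertical_fov': 55.96135466131191, 'cx': 316.6509496904012, 'cy': 238.83289482451482, 'k1': 0.017737282878514286, 'origin': array([ 951.38082104, -375.95670549,  927.72506363]), 'rotation': array([30.8337397 ,  0.33158149, 49.55159861])}
top {'vertical_fov': 56.83583895738865, 'cx': 317.8311840702852, 'cy': 244.45799981195356, 'k1': 0.009411626447704774, 'origin': array([ 443.78038362,  -44.00946745, 1175.07691401]), 'rotation': array([  6.87174468,  -1.54223083, -90.68932031])}
wrist {'vertical_fov': 64.96686250348816, 'cx': 326.6203111646451, 'cy': 243.029834197713, 'k1': 0.0011742189026819456, 'tool_from_camera': array([[ 3.73430384e-04,  9.58784711e-01,  2.84133310e-01,
         7.24624097e+01],
       [ 9.99999918e-01, -4.02959804e-04,  4.54763514e-05,
         3.59996952e-01],
       [ 1.58096334e-04,  2.84133270e-01, -9.58784783e-01,
        -1.29797108e+02],
       [ 0.00000000e+00,  0.00000000e+00,  0.00000000e+00,
         1.00000000e+00]])}
```

View pics/top0.png

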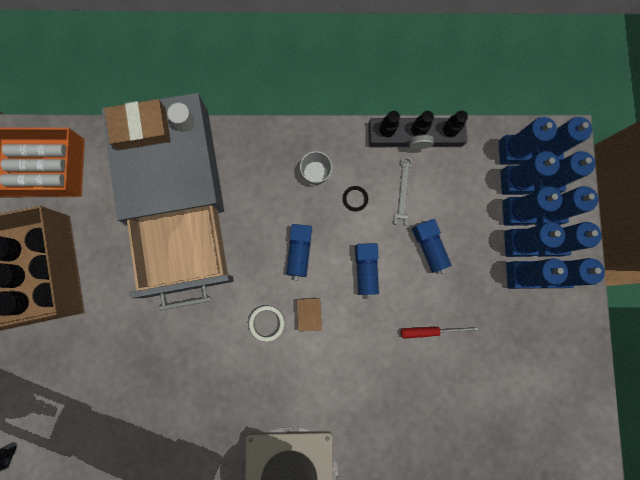

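View pics/scene0.png

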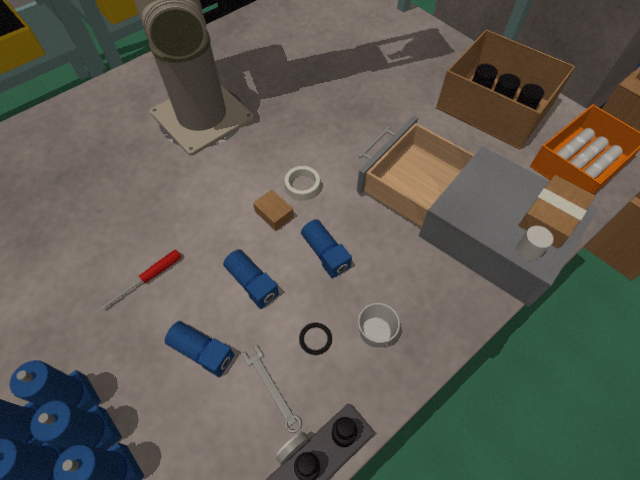

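The top view shows the three housings at about (299,251), (367,269) and (432,246), heads toward the top of the picture. The open drawer is at about (180,250), with its handle at about (185,302). In the scene view the housings are at (326,248), (250,278) and (199,348), and the handle is near (377,145).

```bash
cat > h.py <<'E'
import numpy as np,cv2
from bench import *
from scipy.spatial.transform import Rotation as R
def cam(n,s=None):
    c=camera_info(n)
    if n=="wrist":
        T=np.array(c["tool_from_camera"]);Q=R.from_euler("xyz",s["tcp_rot"],degrees=True).as_matrix()
        return c,Q@T[:3,:3],np.array(s["tool_pos"])+Q@T[:3,3]
    return c,R.from_euler("xyz",c["rotation"],degrees=True).as_matrix(),np.array(c["origin"])
def ray(n,px,s=None):
    c,Q,o=cam(n,s);f=240/np.tan(np.radians(c["vertical_fov"]/2))
    d=np.array([(px[0]-c["cx"])/f,(px[1]-c["cy"])/f]);u=d.copy()
    for _ in range(10):u=d/(1+c["k1"]*(u@u))
    return o,Q@np.array([u[0],-u[1],-1])
def plane(n,px,z,s=None):
    o,d=ray(n,px,s);return o+d*(z-o[2])/d[2]
def tri(r1,r2):
    (a,u),(b,v)=r1,r2
    A=np.array([u,-v]).T;t=np.linalg.lstsq(A,b-a,rcond=None)[0]
    p,q=a+t[0]*u,b+t[1]*v;return (p+q)/2,np.linalg.norm(p-q)
def blue(img):
    h=cv2.cvtColor(img,cv2.COLOR_RGB2HSV)
    m=cv2.inRange(h,(100,130,40),(125,255,255))
    cs,_=cv2.findContours(m,cv2.RETR_EXTERNAL,cv2.CHAIN_APPROX_NONE)
    return [c for c in cs if cv2.contourArea(c)>300]
def cen(c):
    m=cv2.moments(c);return np.array([m["m10"],m["m01"]])/m["m00"]
E
python3 - <<'E'
from h import *
np.set_printoptions(precision=1,suppress=True)
im={n:cv2.imread(f"pics/{n}0.png")[:,:,::-1].copy() for n in("top","scene")}
T=[c for c in blue(im["top"]) if 270<cen(c)[0]<470]
S=[c for c in blue(im["scene"]) if cen(c)[1]<400 and cen(c)[0]>150]
T.sort(key=lambda c:cen(c)[0]);S.sort(key=lambda c:-cen(c)[0])
for a,b in zip(T,S):
    print("cen",cen(a),cen(b),tri(ray("top",cen(a)),ray("scene",cen(b))))
    P=np.array([plane("top",p[0],30)[:2] for p in a],dtype=np.float32)
    r=cv2.minAreaRect(P);print("rect",r)
    Q=np.array([plane("scene",p[0],30)[:2] for p in b],dtype=np.float32);print(" scene",cv2.minAreaRect(Q))
for n,b in(("top",(100,190,240,315)),("scene",(340,100,500,240))):
    x0,y0,x1,y1=b;c=im[n][y0:y1,x0:x1,::-1]
    k=4;cv2.imwrite(f"pics/d_{n}.png",cv2.resize(c,None,fx=k,fy=k,interpolation=cv2.INTER_CUBIC))
E
python3 -c "
import cv2,numpy as np
a=cv2.imread('pics/d_top.png');b=cv2.imread('pics/d_scene.png')
b=cv2.resize(b,None,fx=.5,fy=.5) if 0 else b
print(a.shape,b.shape)"
```

```text
cen [298.7 249.5] [325.7 247.1] (array([568.6, -27.6,  24. ]), np.float64(2.5347648085528163))
rect ((568.4484252929688, -25.896408081054688), (53.250526428222656, 131.82737731933594), 82.6809310913086)
 scene ((567.95947265625, -28.75390625), (66.0615234375, 149.5786590576172), 81.3035659790039)
cen [367.  268.1] [250.1 276.9] (array([ 518.2, -205. ,   26.3]), np.float64(3.0749970728832903))
rect ((516.8035888671875, -202.0795135498047), (54.91209030151367, 130.17027282714844), 88.71736145019531)
 scene ((517.1713256835938, -206.24632263183594), (150.3112030029297, 60.869049072265625), 1.7482703924179077)
cen [431.7 244.7] [198.1 346.9] (array([ 577.7, -377.6,   26.7]), np.float64(4.53965864103619))
rect ((575.8128051757812, -375.376708984375), (130.56753540039062, 64.50517272949219), 20.0255126953125)
 scene ((575.7637329101562, -378.7928771972656), (147.74148559570312, 58.1959228515625), 19.99172019958496)
(500, 560, 3) (560, 640, 3)
```

View pics/d_top.png

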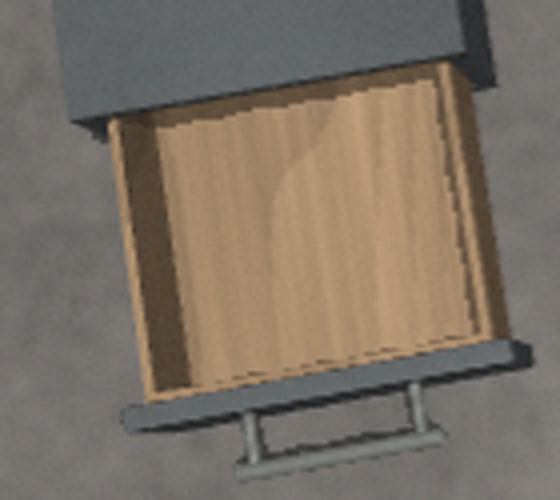

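View pics/d_scene.png

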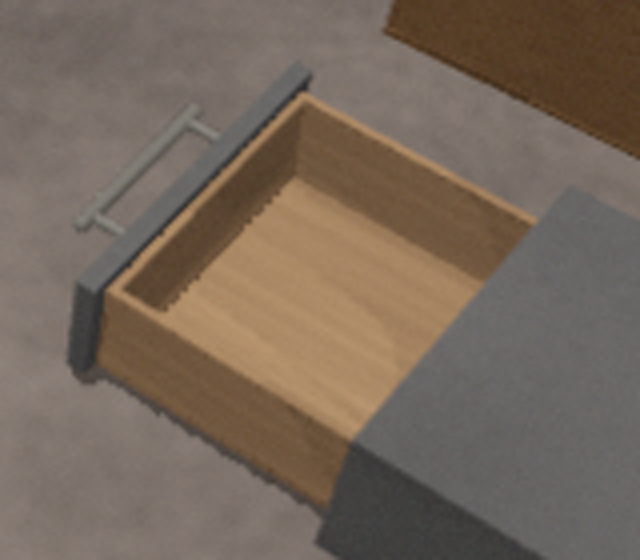

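The top crop shows the handle bar from (160,308) to (211,298.5) and the front floor corners at about (147.5,287) and (220,274.5) in full-picture pixels. In the scene crop the handle runs from (360.5,155.5) to (388.5,127.5), with floor corners at about (414,144.5) and (381,177.5).

```bash
python3 - <<'E'
from h import *
np.set_printoptions(precision=1,suppress=True)
for k,a,b in(("h+y",(160,308),(388.5,127.5)),("h-y",(210.75,298.5),(360.5,155.5)),("f+y",(147.5,286.7),(414.2,144.5)),("f-y",(220,274.5),(381,177.5)),("wall rear -y top",(211.5,206.5),(427.5,210)),("front+y in top",(138.2,289),(416.5,124.5)),("cab front +y",(118,220.5),(483,147))):
    print(k,*tri(ray("top",a),ray("scene",b)))
s=sense();print(s["tool_pos"],s["tcp_rot"],R.from_euler("xyz",s["tcp_rot"],degrees=True).as_matrix())
# axes: bowl-only axis from nipple, head/bowl: principal fit on top view contours
im=cv2.imread("pics/top0.png")[:,:,::-1].copy()
for c in sorted([c for c in blue(im) if 270<cen(c)[0]<470],key=lambda c:cen(c)[0]):
    P=np.array([plane("top",p[0],27)[:2] for p in c],np.float32)
    r=cv2.minAreaRect(P);a=np.radians(r[2]); e=[np.array([np.cos(a),np.sin(a)]),np.array([-np.sin(a),np.cos(a)])]
    u=e[0] if r[1][0]>r[1][1] else e[1]; u=u if u[0]>0 else -u; v=np.array([-u[1],u[0]])
    ctr=P.mean(0);t=(P-ctr)@u;w=(P-ctr)@v
    for l in range(-75,80,15):
        k=(t>l-4)&(t<l+4)
        if k.sum()>1: print(l,w[k].min(),w[k].max(),(w[k].min()+w[k].max())/2)
    print(ctr,u,np.degrees(np.arctan2(u[1],u[0])),t.min(),t.max())
E
```

```text
h+y [423.6 312.3  68.4] 0.4841416939477573
h-y [445.8 190.1  70.3] 1.9632113904735093
f+y [477.9 364.6  12.1] 0.9186820802724662
f-y [513.1 181.1  52.6] 25.69891279609255
wall rear -y top [671.1 187.   84.5] 3.2199536973853777
front+y in top [470.7 362.4  81.6] 1.1903677884862367
cab front +y [636.8 410.4 100.8] 3.4743974556194925
[174.8 573.6 244.5] [-179.9   -0.   163. ] [[-1.   0.3 -0. ]
 [ 0.3  1.  -0. ]
 [ 0.  -0.  -1. ]]
-60 -24.090538514099695 23.638150063033446 -0.22619422553312418
-45 -24.815448161293002 24.919656330431824 0.05210408456941096
-30 -25.235181158693866 24.597888835808266 -0.3186461614427998
-15 -23.694117565397924 23.952887141602908 0.12938478810249165
0 -24.731098811633863 22.983672091533222 -0.8737133600503206
15 -25.46209509838217 24.916858728957237 -0.2726181847124671
30 -25.88616533085049 26.856100084805103 0.4849673769773073
45 -24.646600466427113 26.209831556568897 0.7816155450708919
60 -25.381155482873353 27.182708835463096 0.9007766762948712
[568.6 -26.6] [ 1.  -0.1] -7.319053649902346 -65.9659087710091 66.20685625970424
-60 -25.365484695965645 21.2739
[... 526 characters left out ...]
 [ 1. -0.] -1.2826461791992236 -66.1553748264662 64.35593585377501
-60 -25.28447832175166 26.036862223595584 0.376191950921962
-45 -25.431081444515662 24.956086242278058 -0.23749760111880214
-30 -25.577166296553553 25.875338253379187 0.1490859784128169
-15 -25.722782451237887 26.256656128809635 0.26693683878587393
0 -25.867950809468958 26.177987670060375 0.1550184302957085
15 -26.012614026302213 26.09980880956496 0.04359739163137277
30 -32.147922813439415 31.97654387899393 -0.08568946722274262
45 -31.86178169352528 31.906923053127 0.02257067980085914
60 -32.01176031317727 31.837812726414185 -0.08697379338154221
[ 578.8 -375.3] [0.9 0.3] 20.025623321533203 -68.29885266713397 62.61083632531601
```

>>> apply_moves --pt "-1 -0.83 0 0 0 0 1" --pt "-1 -0.83 0 0 0 0 1" --pt "-1 -0.83 0 0 0 0 1" --pt "-1 -0.83 0 0 0 0 1" --pt "-1 -0.83 0 0 0 0 1" --pt "-1 -0.83 0 0 0 0 1" --pt "-1 -0.83 0 0 0 0 1" --pt "-1 -0.83 0 0 0 0 1"

```text
time: 1.15
tool_pos: [346.8, 312.2, 245.1]
tcp_rot: [-180.0, -0.0, 163.1]
ft_force: [0.6, 0.9, 0.2]
finger_gap: 85.4
grip_force: 0.0
```

>>> apply_moves --pt "-1 -0.83 0 0 0 0 1" --pt "-1 -0.83 0 0 0 0 1" --pt "-1 -0.83 0 0 0 0 1" --pt "-1 -0.83 0 0 0 0 1" --pt "-1 -0.83 0 0 0 0 1" --pt "-1 -0.83 0 0 0 0 1" --pt "-1 -0.83 0 0 0 0 1" --pt "-1 -0.83 0 0 0 0 1"

```text
time: 2.15
tool_pos: [518.3, 51.8, 245.0]
tcp_rot: [-180.0, -0.0, 163.0]
ft_force: [0.8, 0.2, -0.0]
finger_gap: 85.4
grip_force: 0.0
```

>>> apply_moves --pt "-0.8 -0.67 0.3 0 0 0 1" --pt "-0.8 -0.67 0.3 0 0 0 1" --pt "-0.79 -0.69 0.3 0 0 0 1" --pt "0 0 0.3 0 0 -0.75 1" --pt "0 0 0.3 0 0 -0.75 1" --pt "0 0 0.3 0 0 -0.75 1" --pt "0 0 0 0 0 0 1"

```text
time: 3.02
tool_pos: [567.9, -26.1, 190.0]
tcp_rot: [180.0, -0.1, 173.3]
ft_force: [0.5, 0.3, 1.1]
finger_gap: 85.3
grip_force: 0.0
```

```bash
cat > w.py <<'E'
from h import *
np.set_printoptions(precision=1,suppress=True)
def measure(z,tag):
    s=sense();im=snapshot("wrist");cv2.imwrite(f"pics/w_{tag}.png",im[:,:,::-1])
    for c in blue(im):
        if cv2.contourArea(c)<8000:continue
        P=np.array([plane("wrist",p[0],z,s)[:2] for p in c],np.float32)
        r=cv2.minAreaRect(P);print(r,cen(c),"TCP",s["tool_pos"],s["tcp_rot"],"F",s["ft_force"])
        x,y,w,h=cv2.boundingRect(c);print("bbox",x,y,w,h)
E
python3 -c "
from w import *
measure(27,'A')"
```

```text
((574.2739868164062, -28.03399658203125), (58.19930648803711, 141.7809600830078), 83.36392211914062) [325.  228.4] TCP [567.9 -26.1 190. ] [180.   -0.1 173.3] F [0.5 0.3 1.1]
bbox 290 143 71 172
((519.468017578125, -208.6170654296875), (141.64939880371094, 85.62744140625), 1.6741411685943604) [ 87.  189.7] TCP [567.9 -26.1 190. ] [180.   -0.1 173.3] F [0.5 0.3 1.1]
bbox 18 96 141 187
```

View pics/w_A.png

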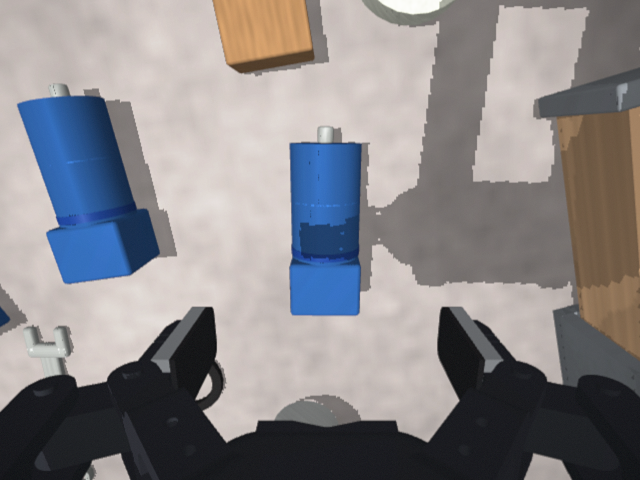

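The wrist view shows housing A centred under the gripper (column 325, rows 143–315), with its axis within 1 mm of the jaw centre line. Housing B is on the left at about (87,190), and nothing is in the fingers' path.

>>> apply_moves --pt "0 -0.03 1 0 0 0 1" --pt "0 0 1 0 0 0 1" --pt "0 0 1 0 0 0 1" --pt "0 0 1 0 0 0 1" --pt "0 0 0.8 0 0 0 1" --pt "0 0 0.5 0 0 0 1" --pt "0 0 0.3 0 0 0 1" --pt "0 0 0 0 0 0 1"

```text
time: 4.08
tool_pos: [568.6, -27.1, 23.2]
tcp_rot: [180.0, -0.0, 173.3]
ft_force: [-0.7, -0.3, 0.1]
finger_gap: 85.6
grip_force: 0.0
```

>>> apply_moves --pt "0 0 0 0 0 0 0.3" --pt "0 0 0 0 0 0 0.3" --pt "0 0 0 0 0 0 0.3" --pt "0 0 0 0 0 0 0.3" --pt "0 0 0 0 0 0 0.3" --pt "0 0 0 0 0 0 0.3" --grip_force 50

```text
time: 4.82
tool_pos: [569.6, -27.4, 24.6]
tcp_rot: [-180.0, 0.1, 173.4]
ft_force: [-1.5, 0.2, 6.1]
finger_gap: 53.1
grip_force: 55.0
```

>>> apply_moves --pt "0 0 -0.3 0 0 0 0.3" --pt "0 0 -0.4 0 0 0 0.3" --pt "0 0 -0.2 0 0 0 0.3" --pt "0 0 0 0 0 0 0.3" --pt "0 0 0 0 0 0 0.3" --pt "0 0 0 0 0 0 0.3"

```text
time: 5.58
tool_pos: [568.2, -27.1, 49.8]
tcp_rot: [180.0, -0.1, 173.4]
ft_force: [-0.1, -0.0, -5.6]
finger_gap: 52.9
grip_force: 54.0
```

```bash
python3 -c "
from bench import *
for i in range(3):
    s=sense();print(s['ft_force'],s['wrist_torque'],s['tool_pos'],s['joint_efforts'])
    snapshot('wrist')"
```

```text
[-0.05543273 -0.02366274 -5.64582224] [ 0.03118538  0.03447143 -0.03002458] [568.21061451 -27.05037017  49.7643671 ] [ 2.41473070e-03 -5.96826124e+01 -4.71526408e+01 -2.18278551e-04
  6.55871961e-03 -4.69836812e-05]
[-0.96660384 -0.75304395 -7.248501  ] [-0.03043326  0.01505361 -0.05096509] [568.26881286 -27.07396555  49.82996959] [ 2.62135814e-03 -5.95857489e+01 -4.70639992e+01 -3.28094293e-04
  1.38295404e-02  1.17354421e-04]
[ 0.14635828 -0.97153116 -6.8932104 ] [-0.00797562 -0.02763988 -0.01475615] [568.30737481 -27.08445748  49.8630138 ] [ 5.10289741e-03 -5.95166302e+01 -4.70087850e+01 -1.11536515e-04
  1.74469297e-02 -9.46363798e-05]
```

A reads about 6.6 N (0.67 kg), so it is the loaded one. I'll carry it to above the drawer.

>>> apply_moves --pt "0 0 -0.8 0 0 -0.6 0.3" --pt "0 0 -0.85 0 0 -0.8 0.3" --pt "0 0 -0.85 0 0 -0.8 0.3" --pt "0 0 -0.85 0 0 -0.8 0.3" --pt "0 0 -0.8 0 0 -0.69 0.3" --pt "0 0 0 0 0 0 0.3"

```text
time: 6.48
tool_pos: [570.3, -27.3, 177.2]
tcp_rot: [-179.9, 0.3, -169.7]
ft_force: [0.8, 0.7, -6.6]
finger_gap: 53.1
grip_force: 55.4
```

>>> apply_moves --pt "-0.1 0.5 0 0 0 0 0.3" --pt "-0.2 1 0 0 0 0 0.3" --pt "-0.2 1 0 0 0 0 0.3" --pt "-0.2 1 0 0 0 0 0.3" --pt "-0.2 1 0 0 0 0 0.3" --pt "-0.2 1 0 0 0 0 0.3" --pt "-0.2 1 0 0 0 0 0.3" --pt "-0.2 1 0 0 0 0 0.3"

```text
time: 7.48
tool_pos: [571.2, 204.1, 172.4]
tcp_rot: [180.0, -0.2, -169.8]
ft_force: [0.5, -0.7, -6.7]
finger_gap: 53.3
grip_force: 55.2
```

>>> apply_moves --pt "-0.2 1 0 0 0 0 0.3" --pt "-0.2 1 0 0 0 0 0.3" --pt "-0.1 0.42 0 0 0 0 0.3" --pt "0 0 0 0 0 0 0.3" --pt "0 0 0 0 0 0 0.3" --pt "0 0 0 0 0 0 0.3"

```text
time: 8.22
tool_pos: [574.6, 275.4, 174.6]
tcp_rot: [-180.0, -0.0, -169.8]
ft_force: [0.6, -0.2, -6.5]
finger_gap: 52.9
grip_force: 55.3
```

```bash
python3 -c "
from h import *
s=sense();print(s['ft_force'],s['tool_pos'],s['tcp_rot'],s['finger_gap'])
a=snapshot('wrist');print(sense()['ft_force'])
b=snapshot('scene')[60:300,320:640];print(sense()['ft_force'])
b=cv2.resize(b,(640,480));cv2.imwrite('pics/hov.png',np.hstack([cv2.resize(a,(400,300)),cv2.resize(b,(400,300))])[:,:,::-1])
"
```

```text
[ 0.57987517 -0.17523917 -6.47262462] [574.63128746 275.42686928 174.61780855] [-1.79982596e+02 -1.98442828e-02 -1.69793156e+02] 52.900358952621055
[ 0.39596638 -0.13727464 -5.44257407]
[-0.4545641  -0.23558327 -6.68357971]
```

View pics/hov.png

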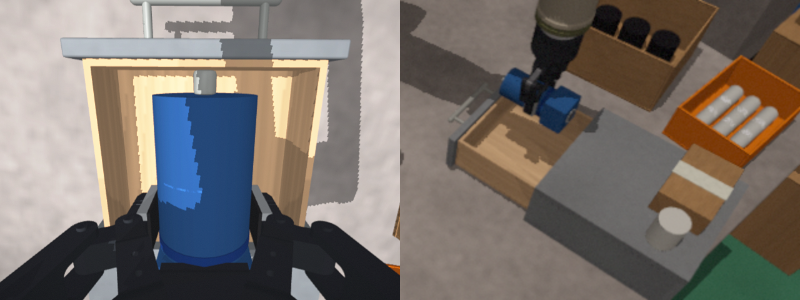

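The wrist view shows the housing lined up with the drawer: walls at columns 85–327 of the left panel, front panel at row 55. The scene view shows it above the drawer, clear of the cabinet.

```bash
python3 -c "
from h import *
np.set_printoptions(precision=1,suppress=True)
s=sense();t=s['tool_pos'];u=np.array([.984,.179]);v=np.array([-.179,.984])
for p in((141,94),(520,94),(98,65),(560,65),(165,115),(490,115)):
  for z in (22,88,100):
    q=plane('wrist',np.array(p),z,s)[:2]-t[:2];print(p,z,q@u,q@v)
"
```

```text
(141, 94) 22 -97.46674222265311 -129.4456995613785
(141, 94) 88 -91.58807335146963 -99.08342817778602
(141, 94) 100 -90.51922446579995 -93.56301519895104
(520, 94) 22 -97.11551098368027 135.82056391919585
(520, 94) 88 -91.31884537340409 104.25013627037704
(520, 94) 100 -90.26490617153567 98.51005851604634
(98, 65) 22 -116.05396688147958 -156.30154766846405
(98, 65) 88 -105.83566968538771 -119.66914175569093
(98, 65) 100 -103.97779746791643 -113.0087043170049
(560, 65) 22 -115.62570091646067 160.53269074712287
(560, 65) 88 -105.50739256466935 123.1926311322819
(560, 65) 100 -103.66770013707088 116.40352938412897
(165, 115) 22 -83.52537373406213 -114.36743586452303
(165, 115) 88 -80.90164790529492 -87.52554266704344
(165, 115) 100 -80.42460684551908 -82.64519844931986
(490, 115) 22 -83.2265057323307 116.54218643736816
(490, 115) 88 -80.67255772513337 89.47275312815815
(490, 115) 100 -80.20820354200656 84.55103798102907
```

>>> apply_moves --pt "0 0.05 0.6 0 0 0 0.3" --pt "0 0 0.8 0 0 0 0.3" --pt "0 0 0.8 0 0 0 0.3" --pt "0 0 0.8 0 0 0 0.3" --pt "0 0 0.6 0 0 0 0.3" --pt "0 0 0.35 0 0 0 0.3" --pt "0 0 0.1 0 0 0 0.3" --pt "0 0 0 0 0 0 0.3"

```text
time: 9.32
tool_pos: [574.7, 278.1, 53.9]
tcp_rot: [180.0, 0.1, -169.7]
ft_force: [0.1, 1.4, -5.9]
finger_gap: 53.3
grip_force: 55.3
```

>>> apply_moves --pt "0 0 0.06 0 0 0 0.3" --pt "0 0 0.05 0 0 0 0.3" --pt "0 0 0 0 0 0 0.3" --pt "0 0 0 0 0 0 0.3"

```text
time: 9.82
tool_pos: [574.3, 277.9, 50.1]
tcp_rot: [180.0, 0.0, -169.7]
ft_force: [-0.2, 0.2, -7.3]
finger_gap: 52.9
grip_force: 55.3
```

>>> apply_moves --pt "0 0 0.05 0 0 0 0.3" --pt "0 0 0.03 0 0 0 0.3" --pt "0 0 0 0 0 0 0.3" --pt "0 0 0 0 0 0 0.3"

```text
time: 10.32
tool_pos: [574.3, 277.9, 47.6]
tcp_rot: [180.0, -0.0, -169.7]
ft_force: [-0.1, -0.1, -6.0]
finger_gap: 52.8
grip_force: 55.3
```

>>> apply_moves --pt "0 0 0.03 0 0 0 0.3" --pt "0 0 0.03 0 0 0 0.3" --pt "0 0 0 0 0 0 0.3" --pt "0 0 0 0 0 0 0.3"

```text
time: 10.82
tool_pos: [574.9, 278.1, 46.6]
tcp_rot: [180.0, 0.1, -169.7]
ft_force: [-0.9, -0.6, 1.2]
finger_gap: 53.2
grip_force: 56.0
```

The force rose from -6.5 N to +1.2 N, so the housing is resting on the drawer floor. I'll open the fingers and rise.

>>> apply_moves --pt "0 0 0 0 0 0 0.7" --pt "0 0 0 0 0 0 0.9" --pt "0 0 0 0 0 0 1" --pt "0 0 0 0 0 0 1" --pt "0 0 0 0 0 0 1" --pt "0 0 0 0 0 0 1"

```text
time: 11.58
tool_pos: [574.3, 277.9, 45.8]
tcp_rot: [180.0, -0.0, -169.7]
ft_force: [-0.2, 0.0, -0.2]
finger_gap: 85.5
grip_force: 0.0
```

>>> apply_moves --pt "0 0 -0.3 0 0 0 1" --pt "0 0 -0.7 0 0 0 1" --pt "0 0 -1 0 0 0 1" --pt "0 0 -1 0 0 0 1" --pt "0 0 -1 0 0 0 1" --pt "0 0 -1 0 0 0 1" --pt "0 0 -0.3 0 0 0 1" --pt "0 0 0 0 0 0 1"

```text
time: 12.58
tool_pos: [574.8, 278.1, 206.0]
tcp_rot: [180.0, 0.1, -169.7]
ft_force: [0.1, -0.1, -0.1]
finger_gap: 85.4
grip_force: 0.0
```

```bash
python3 -c "
from w import *
measure(49,'rel')
s=sense();print(s['ft_force'],s['joint_pos'])"
```

```text
((579.8572387695312, 280.402587890625), (142.7610626220703, 57.169986724853516), 9.10952377319336) [326.5 227.6] TCP [574.8 278.1 206. ] [ 180.     0.1 -169.7] F [ 0.1 -0.1 -0.1]
bbox 291 140 72 176
[ 0.4 -0.3 -0.4] [ 21.2  14.5  81.7  -0.   83.9 -79.1]
```

View pics/w_rel.png

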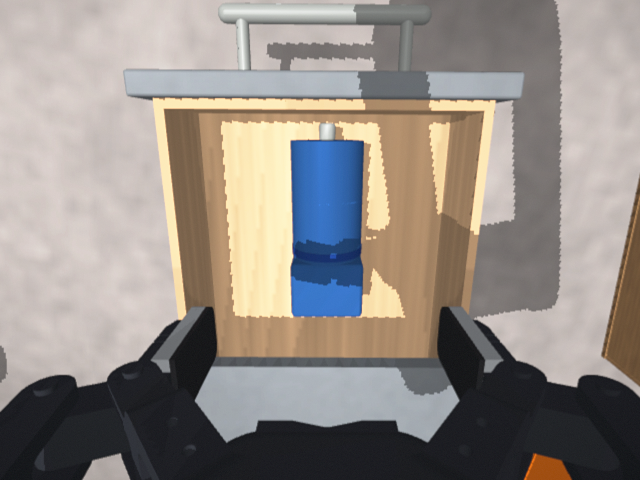

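The housing lies flat and centred in the drawer (rows 122–316, columns 291–363), clear of the front panel and the cabinet. Next I'll close the fingers, go in front of the handle and push.

>>> apply_moves --pt "0.5 0 0 0 0 0 0" --pt "0.9 0 0 0 0 0 0" --pt "1 0 0 0 0 0 0" --pt "1 0 0 0 0 0 0" --pt "1 0 0 0 0 0 0" --pt "1 0 0 0 0 0 0" --pt "0.8 0 0 0 0 0 0" --pt "0.15 0 0 0 0 0 0"

```text
time: 13.62
tool_pos: [385.2, 243.5, 203.2]
tcp_rot: [-180.0, -0.1, -169.7]
ft_force: [0.7, -0.9, -0.4]
finger_gap: 0.2
grip_force: 0.0
```

>>> apply_moves --pt "0 0 0.5 0 0 0 0" --pt "0 0 0.9 0 0 0 0" --pt "0 0 0.9 0 0 0 0" --pt "0 0 0.9 0 0 0 0" --pt "0 0 0.8 0 0 0 0" --pt "0 0 0.4 0 0 0 0" --pt "0 0 0.13 0 0 0 0" --pt "0 0 0 0 0 0 0"

```text
time: 14.62
tool_pos: [387.2, 244.0, 69.1]
tcp_rot: [180.0, 0.0, -169.7]
ft_force: [0.3, -0.4, 1.3]
finger_gap: 0.3
grip_force: 0.0
```

```bash
python3 -c "
from h import *
s=sense();print(s['tool_pos'],s['tcp_rot'],s['ft_force'],s['finger_gap'])
b=snapshot('scene')[60:240,320:560];cv2.imwrite('pics/push0.png',cv2.resize(b,(640,480))[:,:,::-1])
"
```

```text
[387.22435968 243.99778509  69.10820871] [ 1.79998524e+02  1.60038961e-02 -1.69723695e+02] [ 0.31870114 -0.44069833  1.27077743] 0.3325682023796065
```

View pics/push0.png

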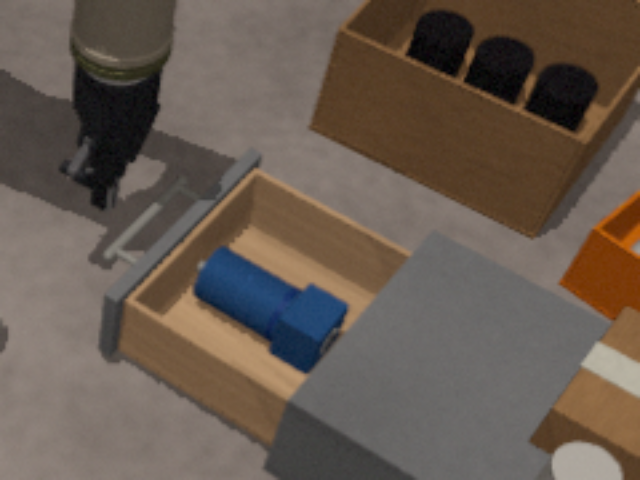

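The scene view shows the closed fingers in front of the handle's middle, with the housing sitting in the drawer.

>>> apply_moves --pt "-0.4 0 0 0 0 0 0" --pt "-0.3 0 0 0 0 0 0" --pt "-0.15 0 0 0 0 0 0" --pt "-0.15 0 0 0 0 0 0" --pt "-0.2 0 0 0 0 0 0" --pt "-0.25 0 0 0 0 0 0" --pt "-0.3 0 0 0 0 0 0" --pt "-0.3 0 0 0 0 0 0"

```text
time: 15.68
tool_pos: [447.9, 254.9, 68.7]
tcp_rot: [-180.0, -0.0, -169.7]
ft_force: [-0.5, -1.2, -1.3]
finger_gap: 0.1
grip_force: 0.6
```

>>> apply_moves --pt "-0.3 0 0 0 0 0 0" --pt "-0.3 0 0 0 0 0 0" --pt "-0.3 0 0 0 0 0 0" --pt "-0.3 0 0 0 0 0 0" --pt "-0.3 0 0 0 0 0 0" --pt "-0.3 0 0 0 0 0 0" --pt "-0.3 0 0 0 0 0 0" --pt "-0.3 0 0 0 0 0 0"

```text
time: 16.68
tool_pos: [518.8, 267.8, 68.9]
tcp_rot: [-180.0, 0.0, -169.7]
ft_force: [-1.0, -1.8, 0.4]
finger_gap: -0.1
grip_force: 0.6
```

```bash
python3 -c "
from h import *
s=sense();print(s['tool_pos'],s['tcp_rot'],s['ft_force'],s['finger_gap'])
b=snapshot('scene')[60:240,320:560];cv2.imwrite('pics/push1.png',cv2.resize(b,(640,480))[:,:,::-1])
"
```

```text
[518.82676371 267.80754642  68.91295522] [-1.79998057e+02  2.02070575e-03 -1.69721085e+02] [-0.96792202 -1.76874707  0.39255307] -0.08186035726013534
```

View pics/push1.png

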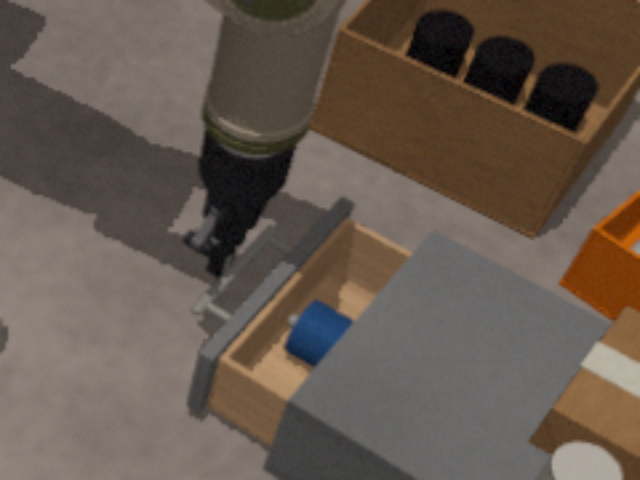

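The drawer is about half shut, the fingers are on the handle, and the housing is sliding in under the cabinet top.

>>> apply_moves --pt "-0.3 0 0 0 0 0 0" --pt "-0.3 0 0 0 0 0 0" --pt "-0.3 0 0 0 0 0 0" --pt "-0.3 0 0 0 0 0 0" --pt "-0.3 0 0 0 0 0 0" --pt "-0.3 0 0 0 0 0 0" --pt "-0.25 0 0 0 0 0 0" --pt "-0.2 0 0 0 0 0 0"

```text
time: 17.73
tool_pos: [585.2, 279.8, 68.9]
tcp_rot: [-180.0, 0.0, -169.7]
ft_force: [-1.1, -1.4, 0.4]
finger_gap: -0.0
grip_force: 0.6
```

>>> apply_moves --pt "-0.15 0 0 0 0 0 0" --pt "-0.12 0 0 0 0 0 0" --pt "-0.12 0 0 0 0 0 0" --pt "-0.12 0 0 0 0 0 0"

```text
time: 18.23
tool_pos: [592.4, 281.2, 68.5]
tcp_rot: [-179.9, -1.0, -169.7]
ft_force: [-50.7, -15.4, 36.8]
finger_gap: 0.0
grip_force: 27.0
```

>>> apply_moves --pt "0.2 0 0 0 0 0 0" --pt "0.1 0 0 0 0 0 0" --pt "0 0 0 0 0 0 0"

```text
time: 18.6
tool_pos: [591.2, 281.1, 69.2]
tcp_rot: [180.0, 0.1, -169.7]
ft_force: [0.4, -0.2, 0.5]
finger_gap: 0.0
grip_force: 0.0
```

```bash
python3 -c "
from h import *
s=sense();print(s['tool_pos'],s['tcp_rot'],s['ft_force'],s['finger_gap'])
b=snapshot('scene')[60:240,320:560];b=cv2.resize(b,(400,300),interpolation=cv2.INTER_CUBIC)
t=snapshot('top')[90:330,90:410];cv2.imwrite('pics/push2.png',np.hstack([b,cv2.resize(t,(400,300),interpolation=cv2.INTER_CUBIC)])[:,:,::-1])
"
```

```text
[591.18518836 281.08670551  69.19984173] [ 1.79986006e+02  6.06816204e-02 -1.69716591e+02] [ 0.43366037 -0.16188238  0.53658912] 0.03478849985547082
```

View pics/push2.png

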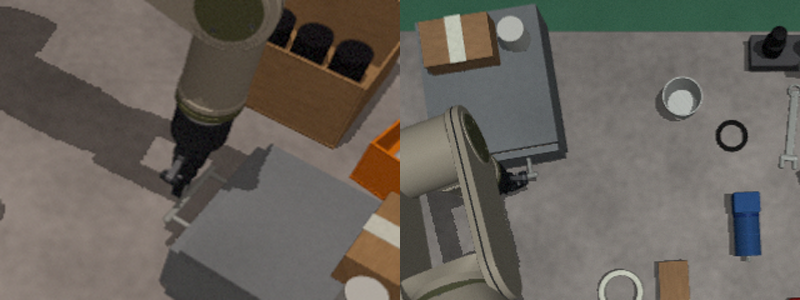

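The panel is flush against the cabinet front in both views, so the drawer looks shut. I'll back off and check it unobstructed.

>>> apply_moves --pt "0.3 0 0 0 0 0 0" --pt "0.8 0 0 0 0 0 0" --pt "1 0 0 0 0 0 0" --pt "1 0 0 0 0 0 0" --pt "0.5 0 -1 0 0 0 0" --pt "0 0 -1 0 0 0 0" --pt "0 0 -1 0 0 0 0" --pt "0 0 -1 0 0 0 0"

```text
time: 19.7
tool_pos: [484.1, 261.5, 189.9]
tcp_rot: [180.0, 0.0, -169.7]
ft_force: [0.3, -0.6, -0.4]
finger_gap: -0.6
grip_force: 0.0
```

```bash
python3 -c "
from h import *
s=sense();print(s['tool_pos'],s['ft_force'],s['time'])
b=snapshot('scene')[60:240,320:560];b=cv2.resize(b,(400,300),interpolation=cv2.INTER_CUBIC)
t=snapshot('wrist');cv2.imwrite('pics/fin.png',np.hstack([b,cv2.resize(t,(400,300),interpolation=cv2.INTER_CUBIC)])[:,:,::-1])
im=snapshot('scene')
for c in blue(im):
  print(cen(c)) if cen(c)[1]<400 and cen(c)[0]>150 else 0
"
```

```text
[484.06630084 261.51236351 189.8544192 ] [ 0.25747491 -0.62896857 -0.44694368] 19.7
[198.10745421 346.7927319 ]
[250.01479547 276.84048241]
```

View pics/fin.png

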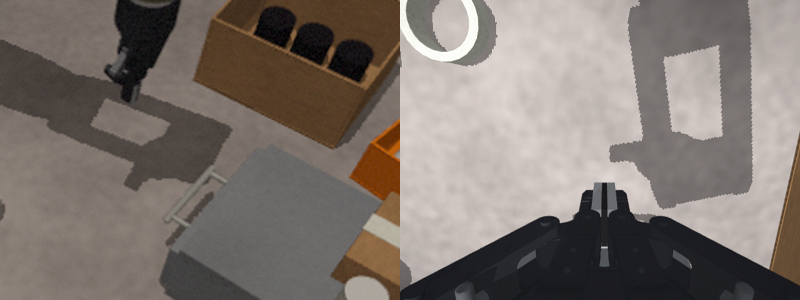

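The drawer shows no gap, the arm is clear, and the other two housings are within 0.2 pixel of where they started.

```bash
python3 -c "
from bench import *
print(hand_in())"
```

```text
the job is handed in; nothing more can be done
None
```

Housing A was the loaded one at about 0.67 kg, the only one I lifted since that settled it. It was set down gently in the drawer, which was pushed shut against its stop (about 50 N on the fingers for a moment), and the job is handed in.

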